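# Find the pot lid that rocks and press it home

## Robot

A 6-joint arm with a two-finger parallel gripper is mounted at the origin on the work surface. World frame = base frame: x ahead of the robot, y to its left, z up, the work surface at z = 0. Lengths are in m, angles in rad, forces in N, time in s.
With the tool pointing down it reaches from about 0.35 to 0.975 m from the base axis. Payload 4.9 kg.
Tool frame: the origin (TCP) lies on the centre line of the jaws, within the pads' length; the fingertips stand manip.tcp_to_tips ahead of it and the grasp point (between the pads) is the TCP (manip.tcp_to_tips is the distance from the TCP to the fingertips, in m); y points along the fingers, z is the direction in which the jaws open and shut, and the axes are right-handed (so a half turn about y gives the same grasp; the last joint's range is limited). The gripper opens to 85 mm and grips with 20 to 120 N. Pads are 22 mm wide; open, the fingers measure 114 mm over their backs; the gripper's body (76 mm by 85 mm) begins 54 mm behind the grasp point. The pads swing forward as they close: fully open they stand 13 mm farther back than shut.
Start: joints at [-1.313, 0.053, 1.613, -0, 1.476, -0.119], TCP at [0.23, -0.581, 0.25] pointing down, gripper open.
Joint ranges: [-3.01, 3.01], [-1.01, 2.22], [0.06, 2.58], [-1.02, 4.17], [0.09, 2.62], [-3.14, 3.14]. Speed limits (rad/s): [2.57, 2.57, 3.14, 3.14, 3.14, 3.14].

## Interface

Orientations are given as a unit quaternion [w, x, y, z].
In Python, from plant import manip gives the robot as it stands.
- The arm moves only by the tool apply_moves, never from a script. Its argument "moves" is a list of rows, each a list of 7 numbers: the gripper's target within -1 to 1 (shut at 1, half-way at 0, fully open at -1), then the shift along the tool's x, y, z in mm, then the turn, a rotation vector about the tool's x, y, z in degrees. A call has 1 to 20 rows; each row shifts and turns the commanded pose from where the row before left it, along the tool's axes as they then stand; what a row does not reach is not made up. A row lasts 1/10 s, in which the tool goes at most 50 mm and 8.59 degrees, less where a joint would pass 70% of its speed; a pose out of reach is approached as far as the arm can. A call with a gripper value outside its range is refused whole. The fingers move at their own pace and stop on an object; the grip force is fixed at half the most. Time passes only in rows, so rows that do not move let the fingers close. It gives the time, the measured TCP pose, the force and the opening at its end, in the units of the state.
- manip.state(): the state, without advancing time (a new reading comes with each control period).
- manip.grab_frame(name): name is "side" or "top"; returns the picture (400x640x3 uint8, blue, green, red); there is no depth.
- manip.calibration(name): a dict with "mtx" (3x3 intrinsics, pixels), "distortion" ([k1, k2, p1, p2, k3] as OpenCV has them; the pictures are not rectified), "T" (4x4, takes a point from camera to world coordinates). Camera axes: x right, y down, z forward; pixel columns grow to the right and rows downward; lengths in m; the calibration is good to about 2 mm. A picture is of the moment at which its call begins. calibration takes no time and is no camera call.
- manip.job_done(): hands the job in, once; it reports no verdict.
The state is a dict: "time": time; "joint_pos": joint angles; "joint_vel": joint speeds; "joint_efforts": joint torques, N m; "tool_pos": TCP position; "tool_rot": TCP orientation; "contact_force": force on the tool from outside, world axes, zero at the start; "ft_torque": the same for the moment, N m; "gripper_width": opening from 0.0 (shut) to 1.0 (fully open).
Only numpy, scipy, OpenCV 4.12 (cv2) and the standard library are available. Lean on these libraries where they do the work, as an engineer would, in place of code of your own. Each camera call takes 0.05 s, during which the arm holds its last target. There are 200 camera calls.

## Task

One of the four steel lids on the pot stand is not fully home, though they all look alike: press lightly near the edge of one lid after another until you find the one that rocks, then press that lid in the middle until it has gone fully down and is level. Finish there, with the fingertips still pressing on that lid and on no other. Only press: do not lift any lid, and leave everything else where it is.

Things in the scene. Friction and masses are not known exactly. Their poses are not given: they have to be found in the camera images.
- stand: fixed open stand of two square brown wooden boards, 270 x 270 mm, the upper face 70 mm above the table; four white porcelain pots, 82 mm across, rise through it in a 2 x 2 square at 125 mm centres (at x, y = +-62.5 mm in its frame). Origin: centre of its underside, on the table; z up. One of the pots is 9 mm shorter than the others
- lid1: Plain round flat steel lid, no knob, 93 mm across, on the pot at +x, +y of the stand; loose, about 60 g. Disc 6 mm thick; a skirt reaches 16 mm below the disc around the pot, 3 mm loose all round. Origin: centre of the disc's underside, 6 mm below the flat top; z up. All four lids are alike and start level, their tops 106 mm above the table; any one may be the loose one
- lid2: Lid like lid1, on the pot at +x, -y of the stand. A lid that is home lies flat on its pot's rim, 82 mm across, and is rigid to a press anywhere up to 40 mm from its centre; three of the four are home from the start, a different three each time
- lid3: Lid like lid1, on the pot at -x, +y of the stand. The loose lid, any of the four, rides 9 mm above the rim of the short pot on a hidden stiff plug 18 mm across in its middle. A light press (1 to 5 N) 34 mm from its centre tips it about 0.25 rad, till its edge meets the rim: a spot 25 mm out dips 4 mm, one 34 mm out 6 mm. Let go, it falls back level
- lid4: Lid like lid1, on the pot at -x, -y of the stand. To seat the loose lid, any of the four: a push of over 11 N (15 to 20 N is ample) near its middle sinks the plug, and the lid goes 9 mm down onto the rim and stays there, its top 97 mm above the table. Under 9 N in the middle nothing moves, so lids in the middle all feel rigid to a light press
- stopper: bystander: white plastic bottle stopper, 26 mm across, 42 mm tall, standing in the middle of the stand's upper board among the lids (its top 112 mm above the table). Origin: centre of its foot
- bottle: bystander: closed glass bottle, 60 mm across, 150 mm tall, beside the stand. Origin: centre of its foot
- saucer: bystander: white ceramic saucer, 120 mm across, 18 mm tall, on the right. Origin: centre of its underside
- scoop: bystander: small steel measuring scoop beside the stand, bowl 48 mm across and 30 mm tall with a flat handle 80 mm long to its +x. Origin: under the bowl's centre
- tong: bystander: grey plastic bottle tong lying flat on the left, 200 x 50 mm, 12 mm thick. Origin: its middle, on the table
- cup: bystander: white ceramic cup, 72 mm across, 70 mm tall, beyond the stand. Origin: centre of its foot
- warmer_knob (a joint): bystander: knob on the front of the white bottle warmer (150 mm wide, 150 mm tall) at the back left; radians, 0 at the start
Mind the look-alikes: they are no part of the job. What is shaped like the lid4 but red is not meant. What is shaped like the lid3 but red is not meant.

How it is judged:
On the way:
1. a lid has been tipped more than 0.1 rad by the fingers (it rocks) (((angle between lid1's own z axis and vertical above 0.1 rad and contact force between the fingers and lid1 above 0.2 N) or (angle between lid2's own z axis and vertical above 0.1 rad and contact force between the fingers and lid2 above 0.2 N) or (angle between lid3's own z axis and vertical above 0.1 rad and contact force between the fingers and lid3 above 0.2 N) or (angle between lid4's own z axis and vertical above 0.1 rad and contact force between the fingers and lid4 above 0.2 N))), for 0.05 s.
At the end, for the whole second after the job is handed in: The loose lid has gone down at least 6.5 mm of its 9 mm, all lids are level within 0.04 rad and at rest, and the fingers press on the seated lid (more than 0.5 N) and on no other lid (((z of lid1 in the frame of stand below 0.0935 m and contact force between the fingers and lid1 above 0.5 N) or (z of lid2 in the frame of stand below 0.0935 m and contact force between the fingers and lid2 above 0.5 N) or (z of lid3 in the frame of stand below 0.0935 m and contact force between the fingers and lid3 above 0.5 N) or (z of lid4 in the frame of stand below 0.0935 m and contact force between the fingers and lid4 above 0.5 N)) and angle between each of lid1, lid2, lid3, lid4's own z axis and vertical below 0.04 rad and linear speed of each of lid1, lid2, lid3, lid4 below 0.02 m/s and not (z of lid1 in the frame of stand above 0.0935 m and contact force between the fingers and lid1 above 0.3 N) and not (z of lid2 in the frame of stand above 0.0935 m and contact force between the fingers and lid2 above 0.3 N) and not (z of lid3 in the frame of stand above 0.0935 m and contact force between the fingers and lid3 above 0.3 N) and not (z of lid4 in the frame of stand above 0.0935 m and contact force between the fingers and lid4 above 0.3 N)); the arm keeps its last pose, push and grip.
It fails at once if a lid is lifted more than 10 mm off its pot (z of any of lid1, lid2, lid3, lid4 in the frame of stand above 0.11 m).
It fails at once if a bystander is moved more than 20 mm or the warmer's knob is turned (distance of any of stopper, bottle, saucer, scoop, tong, cup from where it was at the start of the episode above 0.02 m or value of joint warmer_knob above 0.15 rad).
It also fails if it takes over 51 s, if anything falls off the work surface, if the arm or the gripper's body presses on something with over 40 N, if the wrist force passes 120 N, or if a joint passes its speed limit or range.

## Working session

There is one attempt and no reset: what is moved stays moved. The work goes in short steps, Python scripts to look and compute and a tool call to move; the robot and the scene stay as the last step left them, time stands still between calls to the robot, and variables do not carry over. Pictures are saved under pics/ and viewed, about 8 in all and at most 12, crops included, and the job is handed in when it is done.

Besides the shell and the picture viewer there is one more tool, called after "Emit:" in YAML: its name, and indented under it one key for each argument. apply_moves: Moves the arm, as the interface text tells. Its arguments: {"type":"object","properties":{"moves":{"type":"array","items":{"type":"array","items":{"type":"number"}}}},"required":["moves"]}

```bash
mkdir -p pics; python3 - <<'E'
from plant import manip
import cv2
for n in("top","side"):
    cv2.imwrite(f"pics/{n}0.png",manip.grab_frame(n)); c=manip.calibration(n); print(n,c["mtx"].round(1).tolist(),c["distortion"],c["T"].round(3).tolist())
print(manip.state(),manip.tcp_to_tips)
E
```

```text
top [[452.2, 0.0, 323.3], [0.0, 452.2, 197.5], [0.0, 0.0, 1.0]] [-0.12984962  0.          0.          0.          0.        ] [[-0.028, -0.993, 0.112, 0.393], [-1.0, 0.027, -0.003, 0.027], [-0.0, -0.112, -0.994, 1.409], [0.0, 0.0, 0.0, 1.0]]
side [[497.5, 0.0, 322.5], [0.0, 497.5, 205.1], [0.0, 0.0, 1.0]] [-0.04371287  0.          0.          0.          0.        ] [[0.77, -0.324, 0.55, -0.331], [-0.638, -0.42, 0.646, -0.967], [0.022, -0.848, -0.53, 0.882], [0.0, 0.0, 0.0, 1.0]]
{'time': 0.1, 'joint_pos': array([-1.31294913e+00,  5.33012005e-02,  1.61416433e+00, -3.99310126e-05,
        1.47601552e+00, -1.19006174e-01]), 'joint_vel': array([-0.00041165,  0.00155956, -0.00176783, -0.00022473, -0.00137291,
        0.00082529]), 'joint_efforts': array([-9.15041292e-04, -3.94902027e+01, -3.71363461e+01, -1.11419702e-04,
        3.91552399e-03, -8.41765143e-06]), 'tool_pos': array([ 0.22984707, -0.58062445,  0.24917494]), 'tool_rot': array([ 0.1323917 , -0.13251236,  0.69525561, -0.69392547]), 'contact_force': array([-0.06653507,  0.47019147,  0.62938012]), 'ft_torque': array([ 0.02001854, -0.01910856, -0.01731018]), 'gripper_width': 0.9991915810153508} 0.019
```

View pics/top0.png

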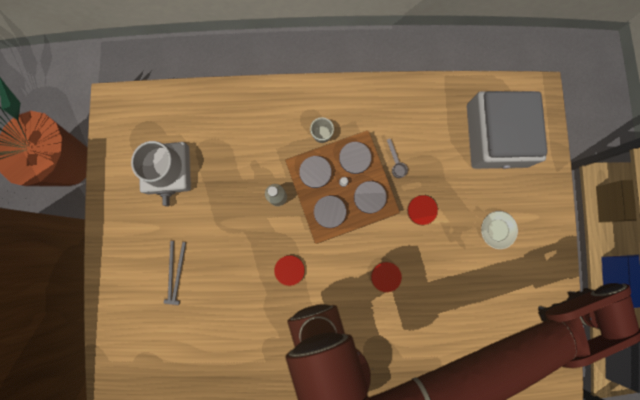

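View pics/side0.png

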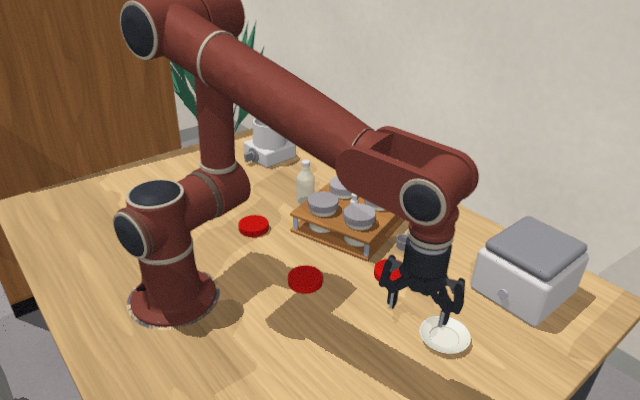

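The top view shows four steel lids at about (316,171), (356,157), (330,212) and (371,197), with the stopper at (344,182). The look-alikes are red discs at (290,270), (386,277) and (422,210), all on the table, so I rule those out. The bottle is at (276,194), the cup at (322,129) and the scoop at (400,170). I'll check with one close crop.

```bash
cat > h.py <<'E'
from plant import manip
import cv2,numpy as np
from scipy.spatial.transform import Rotation as R
def w(n,px,z):
    c=manip.calibration(n); u=cv2.undistortPoints(np.array(px,float).reshape(-1,1,2),c["mtx"],c["distortion"])[:,0]
    d=np.c_[u,np.ones(len(u))]@c["T"][:3,:3].T; o=c["T"][:3,3]
    return o+d*((z-o[2])/d[:,2])[:,None]
def rot(s): q=s["tool_rot"]; return R.from_quat([q[1],q[2],q[3],q[0]])
def go(p): # shift in tool mm
    s=manip.state(); return (rot(s).inv().apply(np.array(p)-s["tool_pos"])*1000).round(1)
E
python3 - <<'E'
from h import *
im=cv2.imread("pics/top0.png")
cv2.imwrite("pics/crop.png",cv2.resize(im[115:255,260:440],None,fx=4.4,fy=4.2,interpolation=cv2.INTER_CUBIC) if 0 else cv2.resize(im[115:255,260:440],None,fx=4,fy=4,interpolation=cv2.INTER_CUBIC))
print(w("top",[(316,171),(356,157),(330,212),(371,197)],.106).round(4).tolist(),w("top",[(344,182)],.112).round(3))
print(rot(manip.state()).as_matrix().round(3))
E
```

```text
[[0.6183, 0.042, 0.106], [0.6567, -0.0764, 0.106], [0.4972, 0.0046, 0.106], [0.5375, -0.1157, 0.106]] [[ 0.583 -0.038  0.112]]
[[-0.93  -0.001  0.368]
 [-0.368  0.002 -0.93 ]
 [-0.    -1.    -0.002]]
```

View pics/crop.png

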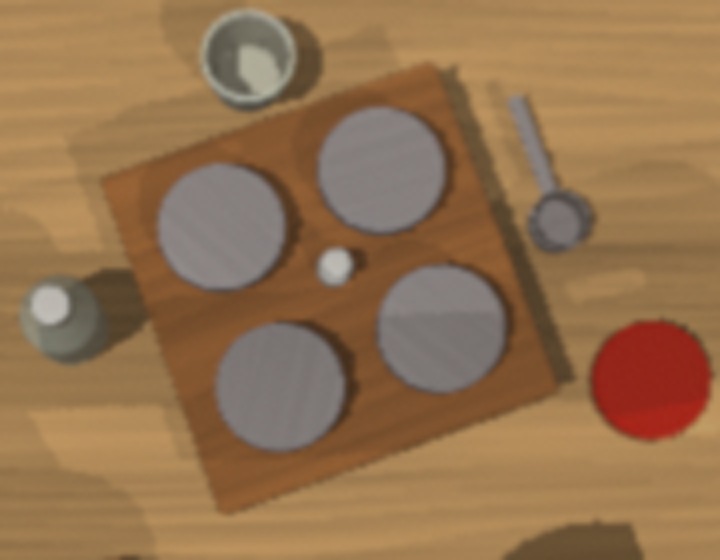

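The crop confirms four plain steel lids with centres at crop pixels (222,227), (382,170), (282,386) and (442,328). The stopper is in the middle, and the red disc beside the stand is a decoy. A fitted stand frame agrees with these to about 2 mm. I'll start with lid4 (crop pixel 442,328), pressing 30 mm out from its centre towards stand -x.

```bash
cat >> h.py <<'E'
C=np.array([.5774,-.0364]); vx=np.array([.950,.313]); vy=np.array([-.313,.950])
def pt(lid,out,z):
    sx,sy={1:(1,1),2:(1,-1),3:(-1,1),4:(-1,-1)}[lid]
    return np.r_[C+vx*sx*(.0625+out)+vy*sy*.0625,z]
E
python3 -c "
from h import *
print(go(pt(4,.03,.25)))
for a,b in ((4,3),(3,1),(1,2)): print(a,b,rot(manip.state()).inv().apply(pt(b,.03,.15)-pt(a,.03,.15)).round(4)*1000)"
```

```text
[-4.274e+02 -1.000e-01 -3.211e+02]
4 3 [  -7.3    0.2 -124.8]
3 1 [-184.7    0.    10.8]
1 2 [  7.3  -0.2 124.8]
```

Emit:
apply_moves:
  moves:
    - [1, -28.5, 0, -21.4, 0, 0, 0]
    - [1, -28.5, 0, -21.4, 0, 0, 0]
    - [1, -28.5, 0, -21.4, 0, 0, 0]
    - [1, -28.5, 0, -21.4, 0, 0, 0]
    - [1, -28.5, 0, -21.4, 0, 0, 0]
    - [1, -28.5, 0, -21.4, 0, 0, 0]
    - [1, -28.5, 0, -21.4, 0, 0, 0]
    - [1, -28.5, 0, -21.4, 0, 0, 0]
    - [1, -28.5, 0, -21.4, 0, 0, 0]
    - [1, -28.5, 0, -21.4, 0, 0, 0]
    - [1, -28.5, 0, -21.4, 0, 0, 0]
    - [1, -28.5, 0, -21.4, 0, 0, 0]
    - [1, -28.5, 0, -21.4, 0, 0, 0]
    - [1, -28.5, 0, -21.4, 0, 0, 0]
    - [1, -28.5, 0, -21.4, 0, 0, 0]
    - [1, 0, 0, 0, 0, 0, 0]
    - [1, 0, 0, 0, 0, 0, 0]

```text
time: 1.8
tool_pos: [0.5092, -0.1249, 0.2498]
tool_rot: [0.133, -0.133, 0.695, -0.694]
contact_force: [-1.4, -0.6, 0.9]
gripper_width: 0.001
```

```bash
python3 -c "
from h import *
print(go(pt(4,.03,.15)),manip.state()['joint_pos'])"
```

```text
[-0.1 99.8 -0.2] [-3.82268333e-01 -1.89733249e-01  1.84445075e+00 -5.54287704e-04
  1.48795811e+00  8.10142568e-01]
```

Emit:
apply_moves:
  moves:
    - [1, 0, 30, 0, 0, 0, 0]
    - [1, 0, 30, 0, 0, 0, 0]
    - [1, 0, 30, 0, 0, 0, 0]
    - [1, 0, 15, 0, 0, 0, 0]
    - [1, 0, 10, 0, 0, 0, 0]
    - [1, 0, 5, 0, 0, 0, 0]
    - [1, 0, 0, 0, 0, 0, 0]
    - [1, 0, 0, 0, 0, 0, 0]
    - [1, 0, 0, 0, 0, 0, 0]

```text
time: 2.7
tool_pos: [0.5102, -0.1257, 0.1317]
tool_rot: [-0.133, 0.132, -0.694, 0.695]
contact_force: [-0.2, -0.3, 1.2]
gripper_width: -0.001
```

```bash
python3 -c "
from h import *
cv2.imwrite('pics/s1.png',cv2.resize(manip.grab_frame('side')[140:270,260:440],None,fx=4,fy=4))"
```

```text
(no output)
```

View pics/s1.png

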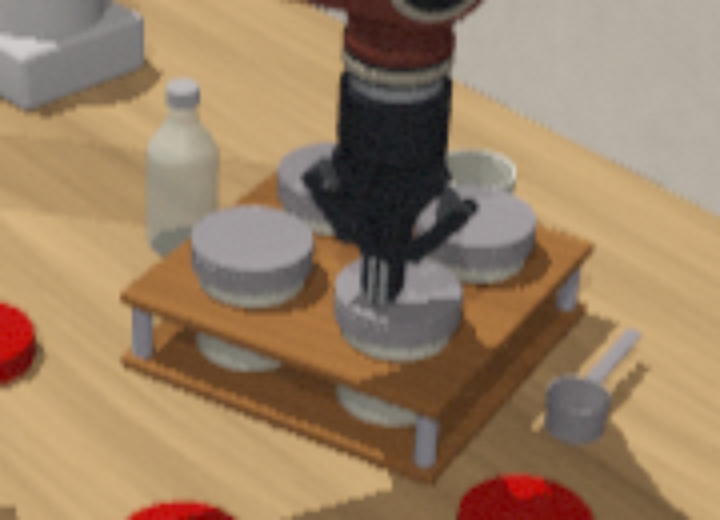

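The side crop shows the closed fingertips at about (385,300), a few mm above lid4 and towards its near edge. Next I'll descend gently.

Emit:
apply_moves:
  moves:
    - [1, 0, 3, 0, 0, 0, 0]
    - [1, 0, 2, 0, 0, 0, 0]
    - [1, 0, 1, 0, 0, 0, 0]
    - [1, 0, 0.5, 0, 0, 0, 0]
    - [1, 0, 0, 0, 0, 0, 0]

```text
time: 3.25
tool_pos: [0.5093, -0.1253, 0.1236]
tool_rot: [0.132, -0.133, 0.695, -0.695]
contact_force: [-0.6, -0.9, 1.3]
gripper_width: -0.001
```

Emit:
apply_moves:
  moves:
    - [1, 0, 0.5, 0, 0, 0, 0]
    - [1, 0, 0, 0, 0, 0, 0]

```text
time: 3.45
tool_pos: [0.5094, -0.1254, 0.1233]
tool_rot: [-0.132, 0.132, -0.695, 0.695]
contact_force: [-0.2, -0.1, 0.1]
gripper_width: -0.003
```

Emit:
apply_moves:
  moves:
    - [1, 0, 0.5, 0, 0, 0, 0]
    - [1, 0, 0, 0, 0, 0, 0]

```text
time: 3.65
tool_pos: [0.5093, -0.1253, 0.1228]
tool_rot: [0.132, -0.132, 0.695, -0.695]
contact_force: [-0.0, 0.1, 1.0]
gripper_width: 0.002
```

Emit:
apply_moves:
  moves:
    - [1, 0, 1, 0, 0, 0, 0]
    - [1, 0, 0, 0, 0, 0, 0]

```text
time: 3.85
tool_pos: [0.5094, -0.1255, 0.1221]
tool_rot: [-0.132, 0.132, -0.695, 0.695]
contact_force: [-1.0, 0.2, 2.4]
gripper_width: 0.004
```

Emit:
apply_moves:
  moves:
    - [1, 0, 1, 0, 0, 0, 0]
    - [1, 0, 0, 0, 0, 0, 0]

```text
time: 4.05
tool_pos: [0.5096, -0.1256, 0.1218]
tool_rot: [-0.132, 0.132, -0.694, 0.695]
contact_force: [-2.9, -0.3, 6.4]
gripper_width: -0.003
```

Emit:
apply_moves:
  moves:
    - [1, 0, 1, 0, 0, 0, 0]
    - [1, 0, 0, 0, 0, 0, 0]

```text
time: 4.25
tool_pos: [0.5096, -0.1257, 0.1215]
tool_rot: [-0.132, 0.133, -0.694, 0.695]
contact_force: [-4.5, 0.3, 9.3]
gripper_width: 0.002
```

```bash
python3 -c "
from h import *
cv2.imwrite('pics/s2.png',cv2.resize(manip.grab_frame('side')[140:270,260:440],None,fx=4,fy=4))
print(manip.state()['contact_force'],manip.state()['tool_pos'])"
```

```text
[-5.00145047  0.5108076   8.81670598] [ 0.5096143  -0.12575082  0.12145888]
```

View pics/s2.png

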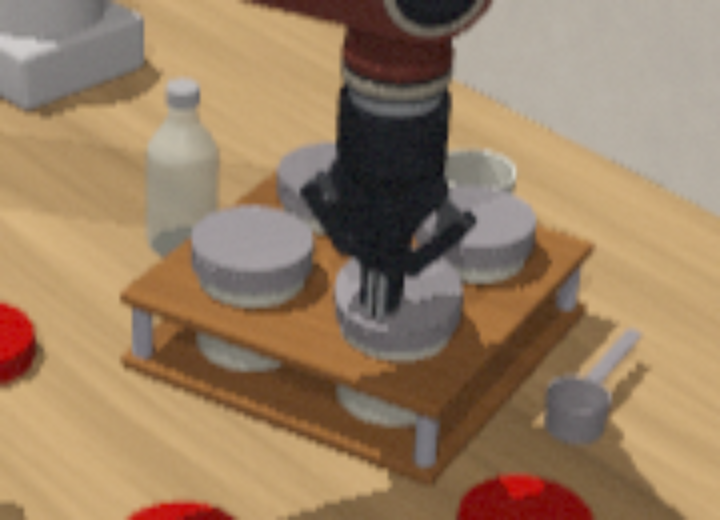

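Lid4 looks level and unchanged at (400,300), and it resists 9 N, so it is rigid. Contact was at TCP z of about 0.122. Next is lid3.

Emit:
apply_moves:
  moves:
    - [1, 0, -18, 0, 0, 0, 0]
    - [1, 0, 0, 0, 0, 0, 0]
    - [1, -1.5, 0, -25, 0, 0, 0]
    - [1, -1.5, 0, -25, 0, 0, 0]
    - [1, -1.5, 0, -25, 0, 0, 0]
    - [1, -1.5, 0, -25, 0, 0, 0]
    - [1, -1.5, 0, -25, 0, 0, 0]
    - [1, 0, 0, 0, 0, 0, 0]
    - [1, 0, 5, 0, 0, 0, 0]
    - [1, 0, 5, 0, 0, 0, 0]
    - [1, 0, 3, 0, 0, 0, 0]
    - [1, 0, 0, 0, 0, 0, 0]
    - [1, 0, 0, 0, 0, 0, 0]

```text
time: 5.6
tool_pos: [0.4705, -0.0071, 0.125]
tool_rot: [0.132, -0.132, 0.695, -0.695]
contact_force: [-3.5, 0.1, 5.0]
gripper_width: 0.003
```

Emit:
apply_moves:
  moves:
    - [1, 0, 1, 0, 0, 0, 0]
    - [1, 0, 1, 0, 0, 0, 0]
    - [1, 0, 0, 0, 0, 0, 0]

```text
time: 5.9
tool_pos: [0.4705, -0.007, 0.125]
tool_rot: [-0.132, 0.133, -0.695, 0.695]
contact_force: [-10.1, 0.7, 14.9]
gripper_width: -0.001
```

Emit:
apply_moves:
  moves:
    - [1, 0, 1, 0, 0, 0, 0]
    - [1, 0, 1, 0, 0, 0, 0]
    - [1, 0, 0, 0, 0, 0, 0]

```text
time: 6.2
tool_pos: [0.4706, -0.0071, 0.1249]
tool_rot: [0.131, -0.133, 0.695, -0.695]
contact_force: [-15.1, 1.0, 26.9]
gripper_width: 0.001
```

Lid3 stops dead at TCP z = 0.125, which is exactly the lid top plus the 19 mm tip length, even at 27 N, so it is home. Lid4 gave way to 0.1215, 3.5 mm lower, so by the numbers it did tip, contrary to my reading of the picture. I'll press lid4 again 34 mm out to settle it.

Emit:
apply_moves:
  moves:
    - [1, 0, -18, 0, 0, 0, 0]
    - [1, 0, 0, 0, 0, 0, 0]
    - [1, 2.3, 0, 25, 0, 0, 0]
    - [1, 2.3, 0, 25, 0, 0, 0]
    - [1, 2.3, 0, 25, 0, 0, 0]
    - [1, 2.3, 0, 25, 0, 0, 0]
    - [1, 2.3, 0, 25, 0, 0, 0]
    - [1, 0, 0, 0, 0, 0, 0]
    - [1, 0, 5, 0, 0, 0, 0]
    - [1, 0, 5, 0, 0, 0, 0]
    - [1, 0, 2, 0, 0, 0, 0]
    - [1, 0, 0, 0, 0, 0, 0]
    - [1, 0, 0, 0, 0, 0, 0]

```text
time: 7.5
tool_pos: [0.5056, -0.1263, 0.1267]
tool_rot: [0.133, -0.133, 0.695, -0.695]
contact_force: [0.1, -0.2, 1.0]
gripper_width: 0.001
```

Emit:
apply_moves:
  moves:
    - [1, 0, 1, 0, 0, 0, 0]
    - [1, 0, 1, 0, 0, 0, 0]
    - [1, 0, 1, 0, 0, 0, 0]
    - [1, 0, 0, 0, 0, 0, 0]

```text
time: 7.9
tool_pos: [0.5056, -0.1268, 0.1237]
tool_rot: [0.132, -0.132, 0.695, -0.695]
contact_force: [0.5, 0.4, 0.7]
gripper_width: 0.001
```

Emit:
apply_moves:
  moves:
    - [1, 0, 1, 0, 0, 0, 0]
    - [1, 0, 1, 0, 0, 0, 0]
    - [1, 0, 0, 0, 0, 0, 0]

```text
time: 8.2
tool_pos: [0.5056, -0.1268, 0.1216]
tool_rot: [0.132, -0.132, 0.695, -0.695]
contact_force: [-0.5, -0.5, 0.2]
gripper_width: -0.002
```

```bash
python3 -c "
from h import *
cv2.imwrite('pics/s3.png',cv2.resize(manip.grab_frame('side')[190:250,325:395],None,fx=8,fy=8))
print(manip.state()['contact_force'],manip.state()['tool_pos'])"
```

```text
[-1.57824292  0.36796368  0.17940606] [ 0.50557813 -0.12682899  0.12168064]
```

View pics/s3.png

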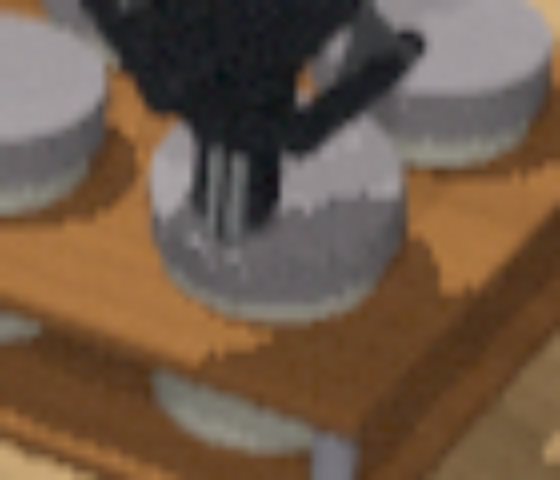

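The crop shows lid4 under the fingertips at about (235,230), leaning towards the near edge with only a thin white strip of pot below its skirt. With almost no force the tip is 3.4 mm below the lid's rest height, so lid4 rocks. I'll take it to its stop, then let go and move over the middle.

Emit:
apply_moves:
  moves:
    - [1, 0, 1, 0, 0, 0, 0]
    - [1, 0, 1, 0, 0, 0, 0]
    - [1, 0, 0, 0, 0, 0, 0]
    - [1, 0, 0, 0, 0, 0, 0]

```text
time: 8.65
tool_pos: [0.5058, -0.1271, 0.1205]
tool_rot: [-0.133, 0.132, -0.694, 0.695]
contact_force: [-3.3, -1.0, 5.8]
gripper_width: -0.001
```

Emit:
apply_moves:
  moves:
    - [1, 0, -8, 0, 0, 0, 0]
    - [1, 0, -6, 0, 0, 0, 0]
    - [1, 0, 0, 0, 0, 0, 0]

```text
time: 8.95
tool_pos: [0.5064, -0.127, 0.135]
tool_rot: [-0.133, 0.132, -0.694, 0.695]
contact_force: [0.1, -0.8, 0.1]
gripper_width: 0.003
```

```bash
python3 -c "
from h import *
im=manip.grab_frame('top')
cv2.imwrite('pics/t4.png',cv2.resize(im[115:255,260:440],None,fx=4,fy=4))
print(go(pt(4,-0.0,.130)))"
```

```text
[-33.5   4.5   0.8]
```

Emit:
apply_moves:
  moves:
    - [1, -17, 0, 0.5, 0, 0, 0]
    - [1, -17, 0, 0.5, 0, 0, 0]
    - [1, 0, 0, 0, 0, 0, 0]
    - [1, 0, 4, 0, 0, 0, 0]
    - [1, 0, 4, 0, 0, 0, 0]
    - [1, 0, 2, 0, 0, 0, 0]
    - [1, 0, 1, 0, 0, 0, 0]
    - [1, 0, 0, 0, 0, 0, 0]

```text
time: 9.8
tool_pos: [0.537, -0.1153, 0.1237]
tool_rot: [0.132, -0.133, 0.695, -0.694]
contact_force: [-2.9, 0.9, 7.0]
gripper_width: 0.001
```

Emit:
apply_moves:
  moves:
    - [1, 0, 1, 0, 0, 0, 0]
    - [1, 0, 1, 0, 0, 0, 0]
    - [1, 0, 1, 0, 0, 0, 0]
    - [1, 0, 0, 0, 0, 0, 0]

```text
time: 10.2
tool_pos: [0.537, -0.1153, 0.121]
tool_rot: [0.132, -0.133, 0.695, -0.694]
contact_force: [-4.3, 1.4, 8.2]
gripper_width: 0.003
```

Emit:
apply_moves:
  moves:
    - [1, 0, 1, 0, 0, 0, 0]
    - [1, 0, 1, 0, 0, 0, 0]
    - [1, 0, 1, 0, 0, 0, 0]
    - [1, 0, 0, 0, 0, 0, 0]

```text
time: 10.6
tool_pos: [0.537, -0.1154, 0.118]
tool_rot: [0.132, -0.133, 0.695, -0.694]
contact_force: [-3.6, 1.3, 7.8]
gripper_width: 0.0
```

The plug is sinking steadily. I'll continue to the rim, expected at TCP z = 0.116.

Emit:
apply_moves:
  moves:
    - [1, 0, 1, 0, 0, 0, 0]
    - [1, 0, 1, 0, 0, 0, 0]
    - [1, 0, 1, 0, 0, 0, 0]
    - [1, 0, 0, 0, 0, 0, 0]

```text
time: 11.0
tool_pos: [0.5371, -0.1154, 0.116]
tool_rot: [0.132, -0.133, 0.695, -0.694]
contact_force: [-6.7, 2.5, 13.9]
gripper_width: -0.002
```

Emit:
apply_moves:
  moves:
    - [1, 0, 1, 0, 0, 0, 0]
    - [1, 0, 1, 0, 0, 0, 0]
    - [1, 0, 0, 0, 0, 0, 0]
    - [1, 0, 0, 0, 0, 0, 0]

```text
time: 11.4
tool_pos: [0.5371, -0.1154, 0.1159]
tool_rot: [0.132, -0.133, 0.695, -0.694]
contact_force: [-12.5, 4.0, 22.8]
gripper_width: -0.001
```

```bash
python3 -c "
from h import *
cv2.imwrite('pics/s5.png',cv2.resize(manip.grab_frame('side')[140:270,260:440],None,fx=4,fy=4))
s=manip.state();print(s['contact_force'],s['tool_pos'],s['time'])"
```

```text
[-11.89675388   3.4586749   23.21479535] [ 0.53712912 -0.11540085  0.11593531] 11.45
```

View pics/s5.png

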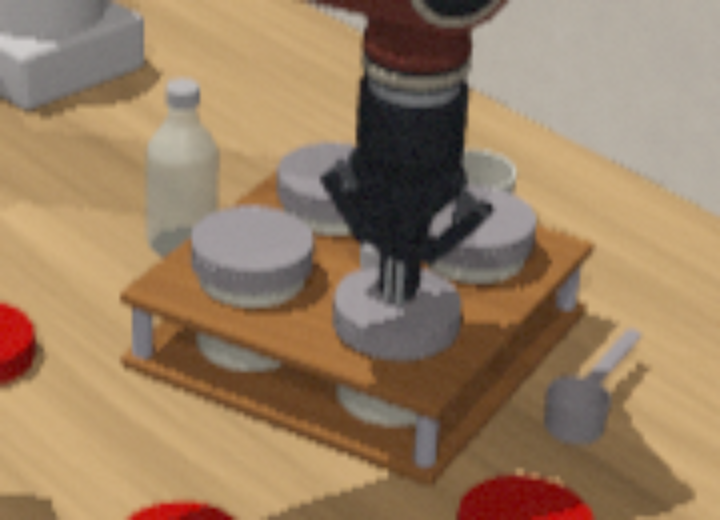

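Lid4 at (398,310) now sits level, with no white strip below its skirt. The fingertips are in its middle and clear of the other lids. I'll ease the push slightly and hand in.

Emit:
apply_moves:
  moves:
    - [1, 0, -1, 0, 0, 0, 0]
    - [1, 0, 0, 0, 0, 0, 0]
    - [1, 0, 0, 0, 0, 0, 0]

```text
time: 11.75
tool_pos: [0.5371, -0.1154, 0.116]
tool_rot: [0.132, -0.133, 0.695, -0.694]
contact_force: [-9.5, 3.6, 18.9]
gripper_width: 0.002
```

```bash
python3 -c "
from h import *
s=manip.state();print(s['contact_force'],s['tool_pos'])
if s['contact_force'][2]>5: print(manip.job_done())"
```

```text
[-9.52364667  3.59901303 18.86962138] [ 0.53712693 -0.11538786  0.11599585]
the job is handed in; nothing more can be done
None
```

The loose lid was lid4. It is now pressed fully down, and I handed the job in at about 11.8 s with the closed fingertips still pressing its middle.

- **Finding it:** I pressed lid4 first, then lid3. Lid3 held firm at its 106 mm height even at 27 N. Lid4 dipped 4.5 mm under a light press 34 mm out, until it met the rim. I did not test lid1 or lid2, because lid4 clearly rocked.
- **Seating it:** Pressed in the middle, lid4 sank to 97 mm, the full 9 mm, and then held firm.
- **Last checks:** The tip height puts the lid's top at 97 mm and the push was about 19 N. The last picture shows the lid level, the other lids untouched and the visible bystanders in place.
- **What disagreed:** I first took lid4 for rigid, going by the picture and a 9 N reading on the first press. The lower contact height compared with lid3 corrected that, and a second press confirmed it. A sideways force of about 10 N remained at the end, but the tip held still.

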